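# Lock the service panel of a chromatography pump unit

## Task

The service panel on top of the cream-coloured pump unit has been swung shut but not fastened, so it rests slightly proud on its springy seal. Set a fingertip in the slot of each of its two quarter-turn fasteners and turn it clockwise as far as it goes, so that both are locked and the panel is held down flush, then move clear. Do not pull the panel up, and leave the bottle, the jar and the syringe standing and lying where they are.

Things in the scene. Friction and masses are not known exactly. Their poses are not given: they have to be found in the camera images.
- unit: bench pump unit: fixed cream case 280 (x) by 340 (y) by 125 mm high, origin under its centre, +x away from the robot at zero yaw. Round pump heads stick out 44 mm from its -x face. The panel lies in its top. Fastener axes at x = -76, y = +90 (left) and -90 mm (right). Behind the panel (x 73 to 140) is a flat deck, level with the top
- panel (a joint): hinge angle, rad, of the cream panel, 186 by 288 by 4 mm, hinged along its far edge (unit x = 70 mm), free edge towards the robot. 0 = flush with the case, grows as the free edge rises. Unfastened it rests at 0.027 (4 mm proud at the fasteners); about 7 N on the fasteners presses it flush, and the seal pushes it up again when let go. Locked: about 0.003
- panel_edge (a point): middle of the panel's free (robot-side) edge, on its upper face; axes as the panel's
- fastener_left_slot (a point): centre of the slot's mouth on the left fastener (unit's +y side). The fastener: a grey plastic disc 60 mm across, face 1 mm above the panel's, in a thin metal ring. Its one slot is 48 mm long, 20 wide, 9 deep, closed at the ends, with upright walls and flat floor. The point turns with the disc: z out of the panel (about up), y along the slot
- fastener_left (a joint): turn of the left fastener, rad: 0 unlocked, slot parallel to the hinge; grows CLOCKWISE from above to a hard stop at 1.571, locked, slot square to the hinge, pointing at the index bar by the ring. Starts at 0 to 0.35. Friction 0.04 N m; from 0.45 to 1.2 a hidden cam pulls the panel down (0.1 N m, less if it is pressed down), then runs level; stays where left
- fastener_right_slot (a point): centre of the slot's mouth on the right fastener (unit's -y side). The fastener: a grey plastic disc 60 mm across, face 1 mm above the panel's, in a thin metal ring. Its one slot is 48 mm long, 20 wide, 9 deep, closed at the ends, with upright walls and flat floor. The point turns with the disc: z out of the panel (about up), y along the slot
- fastener_right (a joint): turn of the right fastener, rad: 0 unlocked, slot parallel to the hinge; grows CLOCKWISE from above to a hard stop at 1.571, locked, slot square to the hinge, pointing at the index bar by the ring. Starts at 0 to 0.35. Friction 0.04 N m; from 0.45 to 1.2 a hidden cam pulls the panel down (0.1 N m, less if it is pressed down), then runs level; stays where left
- bottle: closed brown glass bottle with a white cap, 64 mm in diameter and 135 mm high, 0.4 kg, standing on the bench close beside the unit, left or right; origin under its centre
- jar: small closed glass jar with a black lid, 48 mm in diameter and 55 mm high, 0.12 kg, standing on the deck behind the panel; origin under its centre
- syringe: plastic syringe about 155 mm long, 36 mm over its flange and 24 mm high, 0.03 kg, lying on the bench close beside the unit on the other side from the bottle; origin under the middle of its length, x towards its tip

How it is judged:
By the outcome, as a careful person would: the job done as asked, in the order asked, and still so for the second after the job is handed in, with the robot touching nothing.
It also fails if it takes over 58 s, if anything falls off the work surface, if the arm or the gripper's body presses on something with over 40 N, if the wrist force passes 120 N, or if a joint passes its speed limit or range.

## Robot

A 6-joint arm with a two-finger parallel gripper is mounted at the origin on the work surface. World frame = base frame: x ahead of the robot, y to its left, z up, the work surface at z = 0. Lengths are in m, angles in rad, forces in N, time in s.
With the tool pointing down it reaches from about 0.25 to 0.8 m from the base axis. Payload 8.5 kg.
Tool frame: the origin (TCP) lies at the very end of the fingers, on their centre line; the grasp point (between the pads) lies behind it (ctrl.tcp_to_grasp is the z of the grasp point in the tool frame, in m); z points along the fingers, y is the line along which they close (so a half turn about z gives the same grasp; the last joint's range is limited). The gripper opens to 85 mm and grips with 20 to 120 N. Pads are 22 mm wide; open, the fingers measure 114 mm over their backs; the gripper's body (76 mm by 85 mm) begins 54 mm behind the grasp point. The pads swing forward as they close: fully open they stand 13 mm farther back than shut.
Start: joints at [0, 0.238, -0.013, 1.319, 0, 1.571], TCP at [0.525, -0, 0.231] pointing down, gripper open.
Joint ranges: [-2.66, 2.66], [-1.03, 1.9], [-1.14, 1.46], [-1.82, 2.27], [-1.45, 1.34], [-3.14, 3.14]. Speed limits (rad/s): [2.22, 2.22, 2.79, 3.14, 3.14, 3.14].

## Interface

Orientations are given as a unit quaternion [x, y, z, w].
In Python, from rig import ctrl gives the robot as it stands.
- The arm moves only by the tool carry_out, never from a script. Its argument "series" is a list of rows, each an object with "delta_pos": the shift along the tool's x, y, z in mm, a list of three; "twist": the turn about the tool's z in rad. A call has 1 to 20 rows; each row shifts and turns the commanded pose from where the row before left it, along the tool's axes as they then stand; what a row does not reach is not made up. A row lasts 1/12 s, in which the tool goes at most 41.7 mm and 7.16 degrees, less where a joint would pass 70% of its speed; a pose out of reach is approached as far as the arm can. A call is refused whole if a number of a shift passes 41.7 or a number of a turn 0.125, either way. A call with a gripper value outside its range is refused whole. "grip" is the closure, from -1 (fully open) to 1 (shut), so that 0 is half open, set as the call begins (left out, the last holds). The fingers move at their own pace and stop on an object; the grip force is fixed at half the most. Time passes only in rows, so rows that do not move let the fingers close. It gives the time, the measured TCP pose, the force, the opening and the grip force at its end, in the units of the state.
- ctrl.sense(): the state, without advancing time (a new reading comes with each control period).
- ctrl.get_image(name): name is "scene" or "side" or "wrist"; returns the picture (400x640x3 uint8, red, green, blue); there is no depth.
- ctrl.camera_info(name): a dict with "fovy" (degrees; the focal length in pixels is half the picture's height over the tangent of half this angle, whatever the lens; pixels are square), "cx", "cy" (the principal point, pixels), "eye" and "orientation" of the camera in the world; the wrist camera has in their place "mount" (4x4, takes a point from camera to tool coordinates, whose origin is the TCP and whose axes are the flange's). Camera axes: x right, y down, z forward; pixel columns grow to the right and rows downward; lengths in m; the calibration is good to about 2 mm. A picture is of the moment at which its call begins: read the wrist's pose just before it. camera_info takes no time and is no camera call.
- ctrl.job_done(): hands the job in; it is judged then, once.
The state is a dict: "time": time; "joint_positions": joint angles; "joint_vel": joint speeds; "joint_efforts": joint torques, N m; "position": TCP position; "tcp_rot": TCP orientation; "ft_force": force on the tool from outside, world axes, zero at the start; "moment": the same for the moment, N m; "opening": opening from 0.0 (shut) to 1.0 (fully open); "grasp_force": force on a finger pad.
Only numpy, scipy, OpenCV 4.12 (cv2) and the standard library are available. Lean on these libraries where they do the work, as an engineer would, in place of code of your own. Each camera call takes 0.05 s, during which the arm holds its last target. There are 200 camera calls.

## Working session

There is one attempt and no reset: what is moved stays moved. The work goes in short steps, Python scripts to look and compute and a tool call to move; the robot and the scene stay as the last step left them, time stands still between calls to the robot, and variables do not carry over. Pictures are saved under pics/ and viewed, at most 10 in all, crops included, and the job is handed in when it is done.

Besides the shell and the picture viewer there is one more tool, called as name(argument=value, ...), one argument or row to a line, values as JSON. carry_out: Moves the arm, as the interface text tells. Its arguments: {"type":"object","properties":{"series":{"type":"array","items":{"type":"object","properties":{"delta_pos":{"type":"array","items":{"type":"number"}},"twist":{"type":"number"}}}},"grip":{"type":"number"}},"required":["series"]}

```bash
mkdir -p pics; cat > h.py <<'E'
import numpy as np,cv2
from scipy.spatial.transform import Rotation as R
from rig import ctrl
def cam(n,s=None):
    c=ctrl.camera_info(n); f=200/np.tan(np.radians(c['fovy'])/2)
    if n=='wrist':
        s=s or ctrl.sense(); T=np.eye(4);T[:3,:3]=R.from_quat(s['tcp_rot']).as_matrix();T[:3,3]=s['position'];M=T@np.array(c['mount']);return f,c['cx'],c['cy'],M[:3,3],M[:3,:3]
    return f,c['cx'],c['cy'],np.array(c['eye']),R.from_quat(c['orientation']).as_matrix()
def ray(k,uv,z):
    f,cx,cy,e,Q=k; d=Q@np.array([(uv[0]-cx)/f,(uv[1]-cy)/f,1]); return e+d*(z-e[2])/d[2]
def proj(k,p):
    f,cx,cy,e,Q=k; q=Q.T@(np.array(p)-e); return f*q[0]/q[2]+cx,f*q[1]/q[2]+cy
def snap(n,name):
    s=ctrl.sense();i=ctrl.get_image(n)[:,:,::-1];cv2.imwrite(f'pics/{name}.png',i);return cam(n,s),i
E
python3 - <<'E'
from h import *
for n in ['scene','wrist']:
    k,i=snap(n,n+'0');print(n,k)
s=ctrl.sense();print(s,ctrl.tcp_to_grasp)
print(ctrl.camera_info('wrist'),ctrl.camera_info('scene'))
E
```

```text
scene (np.float64(382.4210501290188), 316.9977342425833, 202.81454418688304, array([1.24024568, 0.35936598, 0.57854938]), array([[-0.48452797,  0.49151809, -0.72363154],
       [ 0.87470137,  0.26143407, -0.40810507],
       [-0.01140908, -0.83069982, -0.55660367]]))
wrist (np.float64(354.14577113752716), 321.6831289054785, 202.23263946229042, array([0.52537224, 0.08485522, 0.37177712]), array([[ 9.99998308e-01, -1.69845882e-04, -1.83171937e-03],
       [-7.61659627e-04, -9.44598097e-01, -3.28228358e-01],
       [-1.67449040e-03,  3.28229197e-01, -9.44596628e-01]]))
{'time': 0.1, 'joint_positions': array([ 1.11356357e-05,  2.38704868e-01, -1.42005498e-02,  1.31919024e+00,
       -1.54196960e-05,  1.57079198e+00]), 'joint_vel': array([-0.00279864, -0.00100497,  0.00156922, -0.00014782,  0.00129004,
       -0.00027298]), 'joint_efforts': array([-1.94144020e-03, -5.39726973e+01,  3.46997201e+01,  1.33770503e-02,
       -6.54985024e-05, -4.83787790e-05]), 'position': array([5.24613680e-01, 1.11114409e-06, 2.30738347e-01]), 'tcp_rot': array([ 7.07101156e-01,  7.07112108e-01, -4.64836883e-04, -4.53930393e-04]), 'ft_force': array([-0.10106277, -1.57535465,  0.78391499]), 'moment': array([-0.02796642,  0.01538126,  0.01024324]), 'grasp_force': 0.0, 'opening': 0.9973968734890107} -0.0187
{'fovy': 58.91024033394634, 'cx': 321.6831289054785, 'cy': 202.23263946229042, 'mount': array([[-7.06922483e-04, -9.44603923e-01, -3.28211713e-01,
         8.48685374e-02],
       [ 9.99999731e-01, -6.04259165e-04, -4.14783231e-04,
         5.84132828e-04],
       [ 1.93480931e-04, -3.28211918e-01,  9.44604097e-01,
        -1.41114059e-01],
       [ 0.00000000e+00,  0.00000000e+00,  0.00000000e+00,
         1.00000000e+00]])} {'fovy': 55.21767338984019, 'cx': 316.9977342425833, 'cy': 202.81454418688304, 'eye': array([1.24024568, 0.35936598, 0.57854938]), 'orientation': array([ 0.45017819,  0.75871037, -0.40819426, -0.23468193])}
```

View pics/scene0.png

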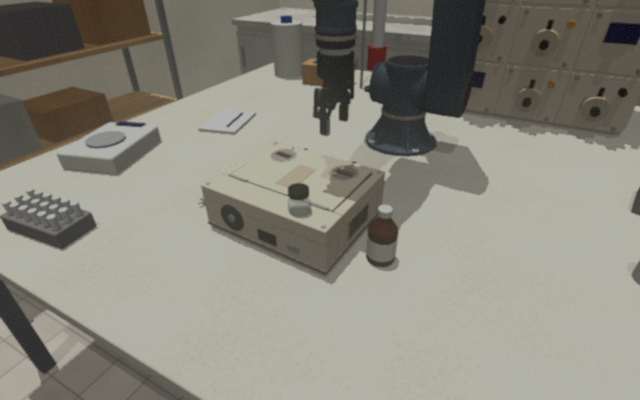

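View pics/wrist0.png

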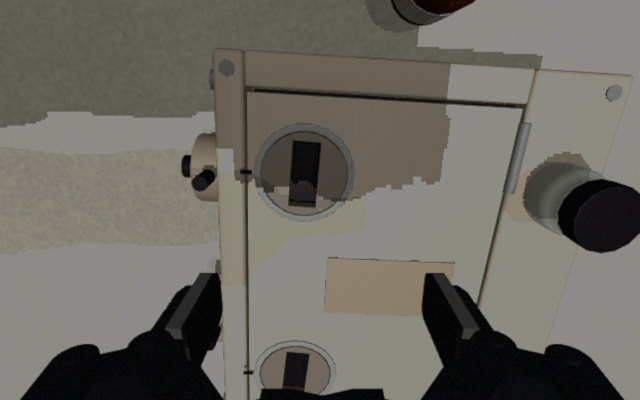

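The wrist view shows the left fastener at about (304,172) and the right at (295,372). The index bars are on the robot side, the bottle is on the +y side and the jar is on the deck. Next I measure these.

```bash
python3 - <<'E'
from h import *
i=cv2.imread('pics/wrist0.png');k=cam('wrist')
g=i.max(2)
for n,(u,v) in dict(L=(304,172),R=(295,368)).items():
    m=np.zeros_like(g);cv2.circle(m,(u,v),38,255,-1)
    b=((g<55)&(m>0)).astype('uint8')
    if n=='R': b[388:]=0
    cs,_=cv2.findContours(b,0,2);c=max(cs,key=cv2.contourArea)
    P=np.array([ray(k,p[0],.130)[:2] for p in c])*1000
    r=cv2.minAreaRect(P.astype('float32'));print(n,r,cv2.boundingRect(c))
    print(cv2.boxPoints(r))
print('rings',[ray(k,p,.129) for p in [(304,125),(304,219),(255,172),(353,172)]])
print('left/case edge top',[ray(k,p,.125) for p in [(217,50),(630,75),(222,390),(246,172),(248,372)]])
print('bottle',ray(k,(400,0),.1))
E
```

```text
L ((512.4141845703125, 21.691511154174805), (47.32807540893555, 19.881847381591797), 84.48709869384766) (289, 140, 33, 67)
[[500.24582    -0.9080486]
 [520.03577    -2.8180943]
 [524.5825     44.29107  ]
 [504.7926     46.20112  ]]
R ((501.9864501953125, -153.53807067871094), (39.35174560546875, 19.0008487701416), 82.69486236572266) (283, 352, 26, 36)
[[ 490.06128 -171.84622]
 [ 508.9079  -174.26224]
 [ 513.9116  -135.22992]
 [ 495.065   -132.8139 ]]
rings [array([0.51306334, 0.05566771, 0.129     ]), array([ 0.51189698, -0.01261371,  0.129     ]), array([0.47794661, 0.02306692, 0.129     ]), array([0.54705128, 0.0230454 , 0.129     ])]
left/case edge top [array([0.45778793, 0.10261873, 0.125     ]), array([0.72702725, 0.08731623, 0.125     ]), array([ 0.43460884, -0.18079421,  0.125     ]), array([0.47071146, 0.02205094, 0.125     ]), array([ 0.45957763, -0.16008113,  0.125     ])]
bottle [0.57809985 0.13553415 0.1       ]
```

carry_out(
  series=[
    {"delta_pos":[0,0,0],"twist":-0.125},
    {"delta_pos":[0,0,0],"twist":-0.125},
    {"delta_pos":[0,0,0],"twist":-0.125},
    {"delta_pos":[0,0,0],"twist":-0.125},
    {"delta_pos":[0,0,0],"twist":-0.125},
    {"delta_pos":[0,0,0],"twist":-0.125},
    {"delta_pos":[0,0,0],"twist":-0.125},
    {"delta_pos":[0,0,0],"twist":-0.125},
    {"delta_pos":[0,0,0],"twist":-0.125},
    {"delta_pos":[0,0,0],"twist":-0.125},
    {"delta_pos":[0,0,0],"twist":-0.125},
    {"delta_pos":[0,0,0],"twist":-0.125},
    {"delta_pos":[0,0,0],"twist":-0.125},
  ],
  grip=1,
)

```text
time: 1.18
position: [0.5247, 0.0, 0.2309]
tcp_rot: [-0.03, 1.0, 0.0, -0.0]
ft_force: [1.0, -0.6, 0.1]
opening: -0.002
grasp_force: 0.0
```

carry_out(
  series=[
    {"delta_pos":[12,22,30],"twist":-0.125},
    {"delta_pos":[0,0,0],"twist":-0.125},
    {"delta_pos":[0,0,0],"twist":-0.125},
    {"delta_pos":[0,0,0],"twist":-0.125},
    {"delta_pos":[0,0,0],"twist":-0.125},
    {"delta_pos":[0,0,0],"twist":-0.125},
    {"delta_pos":[0,0,0],"twist":-0.125},
    {"delta_pos":[0,0,0],"twist":-0.125},
    {"delta_pos":[0,0,0],"twist":-0.125},
    {"delta_pos":[0,0,0],"twist":-0.125},
    {"delta_pos":[0,0,0],"twist":-0.125},
    {"delta_pos":[0,0,0],"twist":-0.045},
    {"delta_pos":[0,0,0],"twist":0},
  ],
)

```text
time: 2.27
position: [0.5115, 0.0213, 0.2009]
tcp_rot: [-0.673, 0.74, 0.0, -0.0]
ft_force: [-0.2, 0.7, 0.3]
opening: -0.001
grasp_force: 0.0
```

```bash
python3 - <<'E'
from h import *
k,i=snap('wrist','w1');s=ctrl.sense()
print(s['position'],s['joint_positions'],s['moment'],s['ft_force'],k[3])
m=R.from_quat(s['tcp_rot']).as_matrix();print(m.round(4))
d=np.array([.5124,.0217,.130])-s['position'];print('tool delta L',m.T@d)
print('TCP px',proj(k,s['position']),'L',proj(k,(.5124,.0217,.13)),'R',proj(k,(.5015,-.158,.13)))
E
```

```text
[0.5115975  0.02131042 0.20102782] [ 4.16235826e-02  2.28673262e-01 -1.04557997e-01  1.23822966e+00
  1.16900918e-05 -1.43133688e+00] [ 0.05036732 -0.00136933  0.02657342] [-0.22606514  0.19468177  0.49007426] [ 0.50425455 -0.0624029   0.34207262]
[[-9.770e-02 -9.952e-01 -7.000e-04]
 [-9.952e-01  9.770e-02 -0.000e+00]
 [ 1.000e-04  7.000e-04 -1.000e+00]]
tool delta L [-0.00047185 -0.00080747  0.07102727]
TCP px (np.float64(322.81574099698946), np.float64(275.8592903385159)) L (np.float64(321.1899024104345), np.float64(218.82628051615382)) R (np.float64(307.9645554377734), np.float64(-131.124934442307))
```

View pics/w1.png

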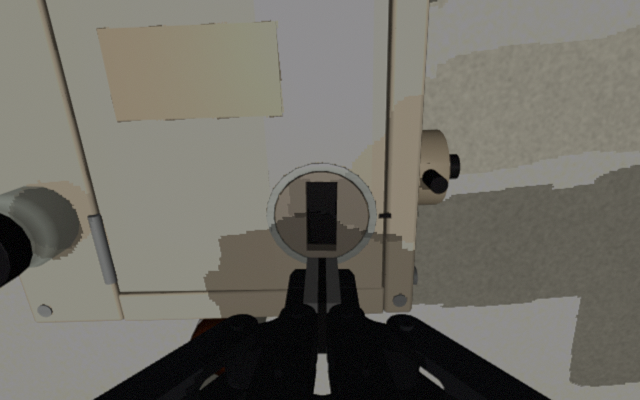

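The shut fingers, at about (322,265), look roughly 15 mm thick. The slot is upright at about (322,216), close to the prediction of (321,219), so it should fit. I'll refine that and then go down.

```bash
python3 - <<'E'
from h import *
i=cv2.imread('pics/w1.png');s=ctrl.sense();k=cam('wrist',s);g=i.max(2)
m=np.zeros_like(g);cv2.circle(m,(322,214),40,255,-1)
b=((g<55)&(m>0)).astype('uint8');b[252:]=0
cs,_=cv2.findContours(b,0,2);c=max(cs,key=cv2.contourArea)
P=np.array([ray(k,p[0],.130)[:2] for p in c])*1000
print(cv2.boundingRect(c),cv2.minAreaRect(P.astype('float32')),cv2.boxPoints(cv2.minAreaRect(P.astype('float32'))))
print([ray(k,p,.13) for p in [(322,181),(322,251)]])
E
```

```text
(306, 182, 31, 69) ((512.5048828125, 20.565256118774414), (46.891029357910156, 19.828205108642578), 84.34170532226562) [[500.32748    -1.788538 ]
 [520.059      -3.7435093]
 [524.68225    42.919052 ]
 [504.95074    44.874023 ]]
[array([ 0.50949929, -0.00334454,  0.13      ]), array([0.5142344 , 0.04469462, 0.13      ])]
```

carry_out(
  series=[
    {"delta_pos":[0,0,30],"twist":0},
    {"delta_pos":[0,0,25],"twist":0},
    {"delta_pos":[0,0,8],"twist":0},
    {"delta_pos":[0,0,0],"twist":0},
    {"delta_pos":[0,0,0],"twist":0},
  ],
)

```text
time: 2.73
position: [0.5118, 0.0213, 0.1386]
tcp_rot: [-0.672, 0.741, 0.0, -0.0]
ft_force: [0.9, -0.4, -0.1]
opening: -0.002
grasp_force: 0.0
```

carry_out(
  series=[
    {"delta_pos":[0,-0.6,4],"twist":0},
    {"delta_pos":[0,0,4],"twist":0},
    {"delta_pos":[0,0,3],"twist":0},
    {"delta_pos":[0,0,3],"twist":0},
    {"delta_pos":[0,0,0],"twist":0},
  ],
)

```text
time: 3.15
position: [0.5121, 0.0213, 0.1239]
tcp_rot: [-0.672, 0.74, 0.0, -0.0]
ft_force: [-0.3, -0.3, -0.0]
opening: 0.001
grasp_force: 0.0
```

carry_out(
  series=[
    {"delta_pos":[0,0,1.5],"twist":0},
    {"delta_pos":[0,0,1.5],"twist":0},
    {"delta_pos":[0,0,0],"twist":0},
  ],
)

```text
time: 3.4
position: [0.5123, 0.0213, 0.1213]
tcp_rot: [-0.672, 0.74, 0.0, -0.0]
ft_force: [-2.6, -0.7, 3.3]
opening: -0.001
grasp_force: 1.8
```

carry_out(
  series=[
    {"delta_pos":[0,0,2],"twist":0},
    {"delta_pos":[0,0,0.5],"twist":0.1},
    {"delta_pos":[0,0,0],"twist":0.1},
    {"delta_pos":[0,0,0],"twist":0.1},
    {"delta_pos":[0,0,0],"twist":0.1},
    {"delta_pos":[0,0,0],"twist":0.1},
    {"delta_pos":[0,0,0],"twist":0},
  ],
)

```text
time: 3.98
position: [0.513, 0.0213, 0.1195]
tcp_rot: [-0.465, 0.885, -0.0, 0.001]
ft_force: [-0.6, -0.3, 7.0]
opening: -0.002
grasp_force: 3.5
```

```bash
python3 -c "
from h import *
s=ctrl.sense();print(s['position'],s['ft_force'],s['moment'])"
```

```text
[0.51304291 0.02127494 0.11950358] [-0.61969772 -0.27367144  7.01007523] [-0.10038663  0.17521442 -0.0297759 ]
```

carry_out(
  series=[
    {"delta_pos":[0,0,0.3],"twist":0.1},
    {"delta_pos":[0,0,0.3],"twist":0.1},
    {"delta_pos":[0,0,0.3],"twist":0.1},
    {"delta_pos":[0,0,0.3],"twist":0.1},
    {"delta_pos":[0,0,0],"twist":0.1},
    {"delta_pos":[0,0,0],"twist":0.1},
    {"delta_pos":[0,0,0],"twist":0.1},
    {"delta_pos":[0,0,0],"twist":0.1},
    {"delta_pos":[0,0,0],"twist":0.1},
    {"delta_pos":[0,0,0],"twist":0},
  ],
)

```text
time: 4.82
position: [0.5132, 0.0204, 0.1192]
tcp_rot: [-0.034, 0.999, -0.001, 0.001]
ft_force: [-4.0, -4.6, 16.6]
opening: 0.001
grasp_force: 8.2
```

```bash
python3 -c "
from h import *
s=ctrl.sense();print(s['position'],s['ft_force'],s['moment'],s['joint_positions'],R.from_quat(s['tcp_rot']).as_matrix()[:,0])"
```

```text
[0.51315691 0.0203778  0.11915394] [-3.95886571 -4.57192321 16.59405411] [-1.04821003  0.76635724  0.01629945] [ 0.0408744   0.2810591  -0.25336407  1.03389673 -0.00198292 -0.02650915] [-0.99772766 -0.06733239 -0.00242299]
```

carry_out(
  series=[
    {"delta_pos":[0,0,-0.4],"twist":0.08},
    {"delta_pos":[0,0,0],"twist":0.06},
    {"delta_pos":[0,0,0],"twist":0.06},
    {"delta_pos":[0,0,0],"twist":0.04},
    {"delta_pos":[0,0,0],"twist":0},
  ],
)

```text
time: 5.23
position: [0.5132, 0.0204, 0.1193]
tcp_rot: [0.084, 0.996, -0.001, 0.001]
ft_force: [-2.0, -5.6, 12.9]
opening: -0.003
grasp_force: 6.3
```

```bash
python3 -c "
from h import *
s=ctrl.sense();print(s['position'],s['ft_force'],s['moment'],s['joint_positions'],R.from_quat(s['tcp_rot']).as_matrix()[:,0])"
```

```text
[0.51324774 0.02041519 0.11926829] [-1.99303286 -5.58654964 12.88963067] [-1.00552757  0.46176404 -0.01889955] [ 0.04088406  0.28115798 -0.25289717  1.03432852 -0.00188943  0.20987682] [-0.98575087  0.16818932 -0.00275335]
```

carry_out(
  series=[
    {"delta_pos":[0,0,0],"twist":0.05},
    {"delta_pos":[0,0,0],"twist":0.05},
    {"delta_pos":[0,0,0],"twist":0.05},
    {"delta_pos":[0,0,0],"twist":0},
  ],
)

```text
time: 5.57
position: [0.5135, 0.0207, 0.1193]
tcp_rot: [0.159, 0.987, -0.0, 0.002]
ft_force: [-1.3, -3.3, 12.6]
opening: 0.005
grasp_force: 5.8
```

```bash
python3 -c "
from h import *
s=ctrl.sense();print(s['position'],s['ft_force'],s['moment'],s['joint_positions'],R.from_quat(s['tcp_rot']).as_matrix()[:,0])"
```

```text
[0.51347553 0.02067991 0.11927366] [-1.29746321 -3.29598638 12.61829713] [-0.67956568  0.22327329  0.02259061] [ 0.0410086   0.28124043 -0.25276304  1.03396809 -0.00126626  0.36032129] [-0.9494464   0.31391399 -0.00308982]
```

carry_out(
  series=[
    {"delta_pos":[0,0,0],"twist":0.04},
    {"delta_pos":[0,0,0],"twist":0.04},
    {"delta_pos":[0,0,0],"twist":0.04},
    {"delta_pos":[0,0,0],"twist":0},
  ],
)

```text
time: 5.9
position: [0.5135, 0.021, 0.1192]
tcp_rot: [0.217, 0.976, -0.0, 0.001]
ft_force: [-1.0, -2.0, 10.6]
opening: -0.006
grasp_force: 6.1
```

```bash
python3 -c "
from h import *
s=ctrl.sense();print(s['position'],s['ft_force'],s['moment'],s['joint_positions'],R.from_quat(s['tcp_rot']).as_matrix()[:,0])
k,i=snap('wrist','w2')"
```

```text
[0.51349596 0.02096111 0.11922984] [-1.00857742 -2.03432441 10.58495145] [-0.3686677   0.16473692  0.07257231] [ 4.12468065e-02  2.81328782e-01 -2.52758416e-01  1.03388794e+00
 -7.52229765e-04  4.79670479e-01] [-0.90541745  0.42451281 -0.00284995]
```

View pics/w2.png

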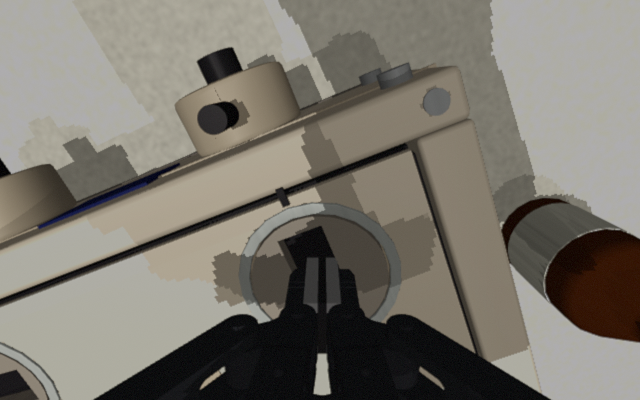

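The slot end at (300,238) is already nearly square to the hinge and points at the index bar at (282,197). A little more turn should seat it on the stop.

carry_out(
  series=[
    {"delta_pos":[0,0,0],"twist":0.05},
    {"delta_pos":[0,0,0],"twist":0.05},
    {"delta_pos":[0,0,0],"twist":0.04},
    {"delta_pos":[0,0,0],"twist":0},
  ],
)

```text
time: 6.28
position: [0.5132, 0.0209, 0.1192]
tcp_rot: [0.285, 0.958, -0.0, 0.001]
ft_force: [-1.2, -1.9, 10.5]
opening: 0.001
grasp_force: 14.3
```

```bash
python3 -c "
from h import *
s=ctrl.sense();print(s['position'],s['ft_force'],s['moment'],s['joint_positions'],R.from_quat(s['tcp_rot']).as_matrix()[:,0])"
```

```text
[0.51323919 0.02089629 0.11915963] [-1.19796406 -1.89839604 10.5260406 ] [-0.44177164  0.41452556  0.30110138] [ 4.12314114e-02  2.81325358e-01 -2.52960345e-01  1.03418645e+00
 -9.03048118e-04  6.19497187e-01] [-0.83740836  0.5465724  -0.0024166 ]
```

carry_out(
  series=[
    {"delta_pos":[0,0,0],"twist":0.04},
    {"delta_pos":[0,0,0],"twist":0},
    {"delta_pos":[0,0,0],"twist":-0.12},
    {"delta_pos":[0,0,0],"twist":-0.12},
    {"delta_pos":[0,0,-1],"twist":-0.12},
    {"delta_pos":[0,0,-3],"twist":-0.08},
    {"delta_pos":[0,0,-8],"twist":0},
    {"delta_pos":[0,0,-20],"twist":0},
    {"delta_pos":[0,0,-40],"twist":0},
    {"delta_pos":[0,0,-10],"twist":-0.125},
    {"delta_pos":[0,0,0],"twist":-0.125},
    {"delta_pos":[0,0,0],"twist":-0.125},
    {"delta_pos":[0,0,0],"twist":-0.125},
    {"delta_pos":[0,0,0],"twist":-0.125},
    {"delta_pos":[0,0,0],"twist":-0.125},
    {"delta_pos":[0,0,0],"twist":-0.125},
    {"delta_pos":[0,0,0],"twist":-0.125},
    {"delta_pos":[0,0,0],"twist":-0.125},
    {"delta_pos":[0,0,0],"twist":-0.125},
  ],
)

```text
time: 7.87
position: [0.5125, 0.0213, 0.2003]
tcp_rot: [-0.513, 0.858, -0.0, 0.0]
ft_force: [-0.2, -0.2, 0.1]
opening: 0.005
grasp_force: 0.0
```

carry_out(
  series=[
    {"delta_pos":[0,0,0],"twist":-0.125},
    {"delta_pos":[0,0,0],"twist":-0.125},
    {"delta_pos":[0,0,0],"twist":-0.11},
    {"delta_pos":[36,-2.3,0],"twist":0},
    {"delta_pos":[36,-2.3,0],"twist":0},
    {"delta_pos":[36,-2.3,0],"twist":0},
    {"delta_pos":[36,-2.3,0],"twist":0},
    {"delta_pos":[35,-2.5,0],"twist":0},
    {"delta_pos":[0,0,0],"twist":0},
    {"delta_pos":[0,0,0],"twist":0},
  ],
)

```text
time: 8.7
position: [0.4993, -0.1594, 0.2001]
tcp_rot: [-0.655, 0.756, 0.0, 0.0]
ft_force: [-0.0, 0.6, 0.4]
opening: 0.003
grasp_force: 0.0
```

```bash
cat > m.py <<'E'
from h import *
import sys
s=ctrl.sense();k,i=snap('wrist',sys.argv[1]);g=i.max(2)
m=R.from_quat(s['tcp_rot']).as_matrix();print(s['position'],m[:,0],s['joint_positions'])
c0=np.array(proj(k,(.5015,-.158,.13)));print('pred R',c0)
M=np.zeros_like(g);cv2.circle(M,tuple(int(x) for x in c0),42,255,-1)
b=((g<55)&(M>0)).astype('uint8');b[252:]=0
cs,_=cv2.findContours(b,0,2);c=max(cs,key=cv2.contourArea)
r=cv2.minAreaRect(np.array([ray(k,p[0],.129)[:2] for p in c],dtype='float32')*1000)
print(cv2.boundingRect(c),r,cv2.boxPoints(r))
print('delta tool',m.T@(np.array([r[0][0]/1e3,r[0][1]/1e3,.129])-s['position']))
E
python3 m.py w3
```

```text
[ 0.4993416  -0.15935189  0.20014857] [-1.42244707e-01 -9.89831521e-01 -5.23929946e-05] [-3.08933019e-01  2.49040312e-01 -7.92828795e-02  1.24253617e+00
  4.25509398e-05 -1.73700053e+00]
pred R [319.54101612 220.93075695]
(304, 183, 31, 68) ((501.5415954589844, -159.9205322265625), (46.488525390625, 19.241897583007812), 82.43219757080078) [[ 488.9432  -181.69525]
 [ 508.0175  -184.2294 ]
 [ 514.14    -138.14581]
 [ 495.0657  -135.61166]]
delta tool [ 0.00025365 -0.00226244  0.07114843]
```

View pics/w3.png

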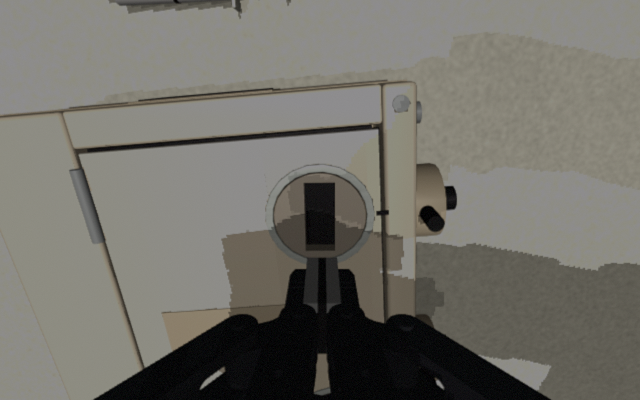

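The right slot is at (319,217) and upright in the view. Going down.

carry_out(
  series=[
    {"delta_pos":[0,-2.2,30],"twist":-0.01},
    {"delta_pos":[0,0,25],"twist":0},
    {"delta_pos":[0,0,8],"twist":0},
    {"delta_pos":[0,0,4],"twist":0},
    {"delta_pos":[0,0,3],"twist":0},
    {"delta_pos":[0,0,3],"twist":0},
    {"delta_pos":[0,0,3],"twist":0},
    {"delta_pos":[0,0,0],"twist":0},
  ],
)

```text
time: 9.42
position: [0.502, -0.1579, 0.1243]
tcp_rot: [-0.661, 0.75, -0.0, 0.0]
ft_force: [0.3, 0.2, 0.6]
opening: -0.003
grasp_force: 0.0
```

carry_out(
  series=[
    {"delta_pos":[1,0,2],"twist":0},
    {"delta_pos":[0,0,2],"twist":0},
    {"delta_pos":[0,0,1.5],"twist":0},
    {"delta_pos":[0,0,0],"twist":0},
  ],
)

```text
time: 9.75
position: [0.502, -0.1592, 0.1194]
tcp_rot: [-0.661, 0.751, -0.001, 0.0]
ft_force: [-2.3, 0.4, 8.4]
opening: -0.001
grasp_force: 3.8
```

carry_out(
  series=[
    {"delta_pos":[0,0,0],"twist":0.1},
    {"delta_pos":[0,0,0],"twist":0.1},
    {"delta_pos":[0,0,0],"twist":0.1},
    {"delta_pos":[0,0,0],"twist":0.1},
    {"delta_pos":[0,0,0],"twist":0.1},
    {"delta_pos":[0,0,0],"twist":0.1},
    {"delta_pos":[0,0,0],"twist":0.1},
    {"delta_pos":[0,0,0],"twist":0.1},
    {"delta_pos":[0,0,0],"twist":0.1},
    {"delta_pos":[0,0,0],"twist":0.1},
    {"delta_pos":[0,0,0],"twist":0.1},
    {"delta_pos":[0,0,0],"twist":0.1},
    {"delta_pos":[0,0,0],"twist":0.1},
    {"delta_pos":[0,0,0],"twist":0.1},
    {"delta_pos":[0,0,0],"twist":0},
  ],
)

```text
time: 11.0
position: [0.5023, -0.1595, 0.1194]
tcp_rot: [-0.019, 1.0, -0.001, 0.001]
ft_force: [-0.1, -1.1, 6.4]
opening: -0.002
grasp_force: 4.3
```

```bash
python3 -c "
from h import *
s=ctrl.sense();print(s['position'],s['ft_force'],s['moment'],s['joint_positions'],R.from_quat(s['tcp_rot']).as_matrix()[:,0])"
```

```text
[ 0.50229774 -0.15952788  0.11942838] [-0.09696327 -1.08060959  6.37162712] [-0.29026052  0.16256761  0.01438307] [-3.07202670e-01  3.02474867e-01 -2.21229445e-01  1.04504464e+00
 -5.46746198e-04 -3.44776815e-01] [-0.99929264 -0.03756574 -0.00174209]
```

Tool is at 1.53 rad. It needs to reach about 2.15.

carry_out(
  series=[
    {"delta_pos":[0,0,0],"twist":0.08},
    {"delta_pos":[0,0,0],"twist":0.08},
    {"delta_pos":[0,0,0],"twist":0.08},
    {"delta_pos":[0,0,0],"twist":0.08},
    {"delta_pos":[0,0,0],"twist":0.08},
    {"delta_pos":[0,0,0],"twist":0.06},
    {"delta_pos":[0,0,0],"twist":0.06},
    {"delta_pos":[0,0,0],"twist":0.06},
    {"delta_pos":[0,0,0],"twist":0},
  ],
)

```text
time: 11.75
position: [0.5029, -0.1591, 0.1196]
tcp_rot: [0.266, 0.964, 0.0, 0.001]
ft_force: [2.0, 1.2, 6.9]
opening: -0.004
grasp_force: 9.2
```

```bash
python3 -c "
from h import *
s=ctrl.sense();print(s['position'],s['ft_force'],s['moment'],s['joint_positions'],R.from_quat(s['tcp_rot']).as_matrix()[:,0])"
```

```text
[ 0.5029448  -0.15907953  0.11956929] [1.95201983 1.24549477 6.94752126] [ 0.3268771  -0.30997116  0.16927454] [-3.06759779e-01  3.02484402e-01 -2.20822080e-01  1.04453187e+00
  7.22484692e-04  2.32515552e-01] [-0.85807746  0.51351311 -0.00271189]
```

carry_out(
  series=[
    {"delta_pos":[0,0,0],"twist":0.04},
    {"delta_pos":[0,0,0],"twist":0.04},
    {"delta_pos":[0,0,0],"twist":0.03},
    {"delta_pos":[0,0,0],"twist":0},
  ],
)

```text
time: 12.08
position: [0.503, -0.159, 0.1196]
tcp_rot: [0.318, 0.948, 0.0, 0.002]
ft_force: [1.2, 1.1, 6.6]
opening: -0.003
grasp_force: 18.1
```

```bash
python3 -c "
from h import *
s=ctrl.sense();print(s['position'],s['ft_force'],s['moment'],R.from_quat(s['tcp_rot']).as_matrix()[:,0])"
```

```text
[ 0.50303672 -0.15903714  0.1195654 ] [1.16232541 1.07050566 6.6425402 ] [ 0.31640035 -0.41158452  0.32206655] [-0.79777853  0.60294484 -0.00263356]
```

carry_out(
  series=[
    {"delta_pos":[0,0,0],"twist":-0.12},
    {"delta_pos":[0,0,0],"twist":-0.12},
    {"delta_pos":[0,0,-1],"twist":-0.12},
    {"delta_pos":[0,0,-3],"twist":-0.12},
    {"delta_pos":[0,0,-8],"twist":-0.02},
    {"delta_pos":[0,0,-20],"twist":0},
    {"delta_pos":[0,0,-40],"twist":0},
    {"delta_pos":[0,40,-40],"twist":0},
    {"delta_pos":[0,40,-40],"twist":0},
    {"delta_pos":[0,0,-20],"twist":0},
    {"delta_pos":[0,0,0],"twist":0},
    {"delta_pos":[0,0,0],"twist":0},
  ],
)

```text
time: 13.08
position: [0.5109, -0.1006, 0.2707]
tcp_rot: [0.074, 0.997, -0.0, 0.001]
ft_force: [-0.7, 0.4, -0.5]
opening: -0.001
grasp_force: 0.0
```

```bash
python3 - <<'E'
from h import *
k,i=snap('wrist','w4');print(ctrl.sense()['position'],proj(k,(.5124,.0212,.126)),proj(k,(.502,-.159,.126)))
k,j=snap('scene','s4')
a=cv2.resize(i,(600,375));b=cv2.resize(j[120:280,180:420],(330,220))
c=np.zeros((600,600,3),'uint8');c[:375]=a;c[377:597,:330]=b;cv2.imwrite('pics/c4.png',c)
E
```

```text
[ 0.51019226 -0.10074264  0.26945622] (np.float64(467.96581284951856), np.float64(165.76222534560398)) (np.float64(251.22026638716613), np.float64(184.70983847913863))
```

View pics/c4.png

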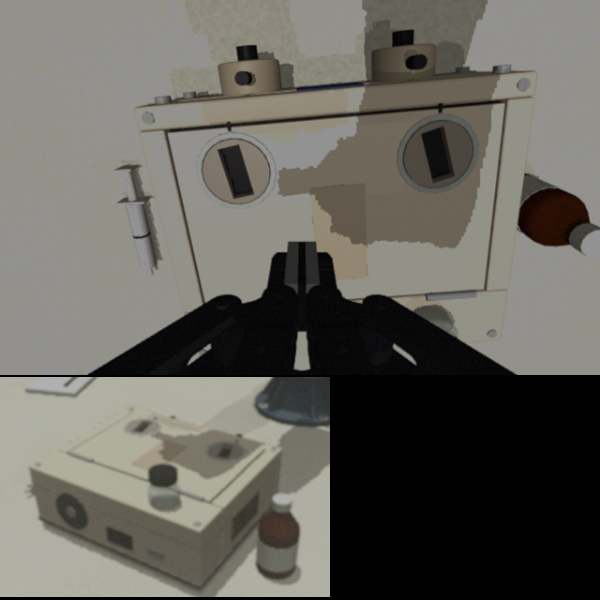

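Both slots are about 0.2 rad short of the index bars: the fingertip dragged the discs back on the floor as I backed off. The bottle, jar and syringe are undisturbed. I'll measure the angles and redo this with the tip clear of the floor.

```bash
cat > m4.py <<'E'
from h import *
import sys
s=ctrl.sense()
if len(sys.argv)>1: k,i=snap('wrist',sys.argv[1])
else: i=cv2.imread('pics/w4.png');k=cam('wrist',s)
g=i.max(2);m=R.from_quat(s['tcp_rot']).as_matrix();x=m[:,0];print(s['position'],'tool cw',np.arctan2(-x[0],-x[1]))
for n,p in dict(L=(.5124,.0212,.126),R=(.502,-.159,.126)).items():
    c0=[int(v) for v in proj(k,p)];M=np.zeros_like(g);cv2.circle(M,c0,32,255,-1)
    v=g[M>0]
    t,_=cv2.threshold(v.reshape(-1,1),0,255,cv2.THRESH_OTSU)
    b=((g<=min(t,60))&(M>0)).astype('uint8');cs,_=cv2.findContours(b,0,2);c=max(cs,key=cv2.contourArea)
    P=np.array([ray(k,q[0],.126)[:2] for q in c],dtype='float32')*1000
    r=cv2.minAreaRect(P);B=cv2.boxPoints(r)
    e=[B[1]-B[0],B[2]-B[1]];d=max(e,key=np.linalg.norm);a=np.arctan2(d[0],d[1])%np.pi
    print(n,r[0],r[1],'slot cw',a,'fast',a-.058)
    print('  delta tool mm',(m.T@(np.array([r[0][0],r[0][1],126.])-1000*s['position'])).round(1))
E
python3 m4.py
```

```text
[ 0.50980181 -0.10088999  0.26871418] tool cw 1.718460557600841
L (509.684814453125, 19.2609920501709) (46.5166015625, 19.385997772216797) slot cw 1.3742118 fast 1.3162118
  delta tool mm [ 17.6 118.8 142.7]
R (498.7657775878906, -158.22540283203125) (46.18889617919922, 18.77656364440918) slot cw 1.4864615 fast 1.4284616
  delta tool mm [  2.3 -58.3 142.7]
```

carry_out(
  series=[
    {"delta_pos":[0,0,0],"twist":-0.115},
    {"delta_pos":[0,0,0],"twist":-0.115},
    {"delta_pos":[6,-29,40],"twist":0},
    {"delta_pos":[6,-28,40],"twist":0},
    {"delta_pos":[0,0,36],"twist":0},
    {"delta_pos":[0,0,0],"twist":0},
    {"delta_pos":[0,0,0],"twist":0},
    {"delta_pos":[0,0,0],"twist":0},
  ],
)

```text
time: 13.85
position: [0.5046, -0.1494, 0.1672]
tcp_rot: [-0.042, 0.999, -0.0, 0.0]
ft_force: [0.4, 0.4, 0.3]
opening: -0.005
grasp_force: 0.0
```

```bash
cat > t.py <<'E'
from h import *
import sys
s=ctrl.sense();m=R.from_quat(s['tcp_rot']).as_matrix();x=m[:,0];p=s['position']*1000
print(p,'cw',np.arctan2(-x[0],-x[1]),s['ft_force'],s['moment'])
for n,q in dict(L=(512.5,21,126),R=(502,-159,126)).items(): print(n,(m.T@(np.array(q)-p)).round(1))
E
python3 t.py
```

```text
[ 504.57872413 -149.43063089  167.17867552] cw 1.4873086584398674 [0.41534545 0.39589305 0.32709849] [ 0.0271733  -0.02980301 -0.05135757]
L [-22.1 169.2  41.2]
R [ 3.4 -9.3 41.2]
```

carry_out(
  series=[
    {"delta_pos":[3.4,-9.3,15],"twist":0},
    {"delta_pos":[0,0,15],"twist":0},
    {"delta_pos":[0,0,3],"twist":0},
    {"delta_pos":[0,0,0],"twist":0},
    {"delta_pos":[0,0,4],"twist":0},
    {"delta_pos":[0,0,4],"twist":0},
    {"delta_pos":[0,0,4],"twist":0},
    {"delta_pos":[0,0,0],"twist":0},
  ],
)

```text
time: 14.52
position: [0.5015, -0.1587, 0.1207]
tcp_rot: [-0.042, 0.999, 0.0, -0.0]
ft_force: [-0.2, 0.1, -0.3]
opening: -0.001
grasp_force: 0.0
```

```bash
python3 t.py
```

```text
[ 501.46389218 -158.68956848  120.69786898] cw 1.4863874118507137 [-0.23695529  0.08825372 -0.33670609] [-0.00432881 -0.02071422 -0.01069629]
L [-26.1 178.1  -5.3]
R [-0.5 -0.4 -5.3]
```

Inside the slot and off the floor. I'll turn to the stop.

carry_out(
  series=[
    {"delta_pos":[0,0,-0.3],"twist":0.1},
    {"delta_pos":[0,0,0],"twist":0.1},
    {"delta_pos":[0,0,0],"twist":0.1},
    {"delta_pos":[0,0,0],"twist":0.1},
    {"delta_pos":[0,0,0],"twist":0.08},
    {"delta_pos":[0,0,0],"twist":0.08},
    {"delta_pos":[0,0,0],"twist":0.06},
    {"delta_pos":[0,0,0],"twist":0},
  ],
)

```text
time: 15.18
position: [0.5017, -0.1589, 0.1215]
tcp_rot: [0.266, 0.964, -0.0, 0.0]
ft_force: [0.4, 0.1, -0.0]
opening: 0.001
grasp_force: 3.8
```

```bash
python3 t.py
```

```text
[ 501.65033783 -158.87093641  121.47852653] cw 2.1091536271331655 [ 0.40345396  0.07246779 -0.02458634] [-0.04856937 -0.00731267  0.07678131]
L [ 82.9 160.   -4.5]
R [-0.4  0.1 -4.5]
```

carry_out(
  series=[
    {"delta_pos":[0,0,0],"twist":0.05},
    {"delta_pos":[0,0,0],"twist":0.05},
    {"delta_pos":[0,0,0],"twist":0.05},
    {"delta_pos":[0,0,0],"twist":0},
  ],
)

```text
time: 15.52
position: [0.5012, -0.1588, 0.1213]
tcp_rot: [0.336, 0.942, -0.0, -0.0]
ft_force: [-1.7, -0.0, -1.1]
opening: 0.002
grasp_force: 12.5
```

```bash
python3 t.py
```

```text
[ 501.16714221 -158.7921914   121.27150958] cw 2.256427021225105 [-1.67607761 -0.03864626 -1.07867825] [-0.0357038   0.34464922  0.18725917]
L [105.1 146.3  -4.7]
R [-0.8  0.4 -4.7]
```

carry_out(
  series=[
    {"delta_pos":[0,0,0],"twist":0.06},
    {"delta_pos":[0,0,0],"twist":0},
    {"delta_pos":[0,0,0],"twist":-0.12},
    {"delta_pos":[0,0,0],"twist":-0.12},
    {"delta_pos":[0,0,0],"twist":-0.12},
    {"delta_pos":[0,0,0],"twist":-0.12},
    {"delta_pos":[0,0,0],"twist":0},
    {"delta_pos":[0,0,-5],"twist":0},
    {"delta_pos":[0,0,-10],"twist":0},
    {"delta_pos":[0,0,-30],"twist":0},
    {"delta_pos":[0,0,0],"twist":-0.12},
    {"delta_pos":[0,0,0],"twist":-0.12},
    {"delta_pos":[0,0,0],"twist":-0.12},
    {"delta_pos":[0,0,0],"twist":0},
  ],
)

```text
time: 16.68
position: [0.5019, -0.159, 0.1675]
tcp_rot: [-0.049, 0.999, -0.0, 0.001]
ft_force: [0.4, -0.0, -0.2]
opening: -0.001
grasp_force: 0.0
```

```bash
python3 t.py
```

```text
[ 501.92847828 -158.99442231  167.52308882] cw 1.4729506108204293 [ 0.43905994 -0.03452687 -0.21824568] [-0.01873213  0.04275599  0.02155626]
L [-28.1 178.1  41.5]
R [-0.   0.  41.5]
```

carry_out(
  series=[
    {"delta_pos":[-5.6,35.6,0],"twist":0},
    {"delta_pos":[-5.6,35.6,0],"twist":0},
    {"delta_pos":[-5.6,35.6,0],"twist":0},
    {"delta_pos":[-5.6,35.6,0],"twist":0},
    {"delta_pos":[-5.6,35.6,0],"twist":0},
    {"delta_pos":[0,0,0],"twist":-0.08},
    {"delta_pos":[0,0,25],"twist":0},
    {"delta_pos":[0,0,0],"twist":0},
    {"delta_pos":[0,0,0],"twist":0},
  ],
)

```text
time: 17.43
position: [0.5118, 0.0211, 0.1411]
tcp_rot: [-0.085, 0.996, 0.0, -0.001]
ft_force: [0.3, -0.1, 0.2]
opening: -0.001
grasp_force: 0.0
```

```bash
python3 t.py
```

```text
[511.84186658  21.05188206 141.13645715] cw 1.4004482117179538 [ 0.29134088 -0.08921105  0.18823197] [-0.03049513  0.00818059 -0.04498608]
L [-0.7 -0.2 15.1]
R [  40.2 -175.8   15.2]
```

carry_out(
  series=[
    {"delta_pos":[-0.5,0,8],"twist":0},
    {"delta_pos":[0,0,4],"twist":0},
    {"delta_pos":[0,0,4],"twist":0},
    {"delta_pos":[0,0,4],"twist":0},
    {"delta_pos":[0,0,0],"twist":0},
    {"delta_pos":[0,0,0],"twist":0},
  ],
)

```text
time: 17.93
position: [0.5131, 0.0208, 0.1212]
tcp_rot: [-0.087, 0.996, 0.0, -0.0]
ft_force: [-0.1, -0.5, 0.0]
opening: -0.003
grasp_force: 0.0
```

```bash
python3 t.py
```

```text
[513.0666286   20.84490854 121.21595768] cw 1.397199077748526 [-0.12891307 -0.46599756  0.02363277] [0.03215022 0.02930088 0.03486352]
L [ 0.5  0.3 -4.8]
R [  42.  -175.2   -4.8]
```

carry_out(
  series=[
    {"delta_pos":[0,0,0],"twist":0.1},
    {"delta_pos":[0,0,0],"twist":0.1},
    {"delta_pos":[0,0,0],"twist":0.1},
    {"delta_pos":[0,0,0],"twist":0.1},
    {"delta_pos":[0,0,0],"twist":0.1},
    {"delta_pos":[0,0,0],"twist":0.1},
    {"delta_pos":[0,0,0],"twist":0.08},
    {"delta_pos":[0,0,0],"twist":0.06},
    {"delta_pos":[0,0,0],"twist":0.06},
    {"delta_pos":[0,0,0],"twist":0.04},
    {"delta_pos":[0,0,0],"twist":0},
  ],
)

```text
time: 18.85
position: [0.5129, 0.0209, 0.1214]
tcp_rot: [0.328, 0.945, -0.0, -0.0]
ft_force: [-1.4, -1.1, 0.9]
opening: -0.001
grasp_force: 10.7
```

```bash
python3 t.py
```

```text
[512.87155681  20.85694361 121.43856552] cw 2.238428331366773 [-1.37150363 -1.08857673  0.87217649] [-0.26269052  0.36827425  0.25191063]
L [ 0.4 -0.1 -4.6]
R [-102.8 -148.    -4.5]
```

Stop torque is reached. I'll push a little further, release within the slack, lift away and look.

carry_out(
  series=[
    {"delta_pos":[0,0,0],"twist":0.06},
    {"delta_pos":[0,0,0],"twist":0},
    {"delta_pos":[0,0,0],"twist":-0.12},
    {"delta_pos":[0,0,0],"twist":-0.12},
    {"delta_pos":[0,0,0],"twist":-0.12},
    {"delta_pos":[0,0,0],"twist":-0.12},
    {"delta_pos":[0,0,0],"twist":-0.05},
    {"delta_pos":[0,0,-5],"twist":0},
    {"delta_pos":[0,0,-10],"twist":0},
    {"delta_pos":[0,0,-30],"twist":0},
    {"delta_pos":[0,-30,-30],"twist":0},
    {"delta_pos":[0,-30,-30],"twist":0},
    {"delta_pos":[0,-30,-30],"twist":0},
    {"delta_pos":[0,0,-15],"twist":0},
    {"delta_pos":[0,0,0],"twist":0},
    {"delta_pos":[0,0,0],"twist":0},
    {"delta_pos":[0,0,0],"twist":0},
  ],
)

```text
time: 20.27
position: [0.4958, -0.0654, 0.2696]
tcp_rot: [0.098, 0.995, 0.0, -0.0]
ft_force: [0.8, -0.5, -0.2]
opening: 0.001
grasp_force: 0.0
```

```bash
python3 m4.py w5
```

```text
[ 0.49583653 -0.06537174  0.26956339] tool cw 1.7670016768612111
L (511.7348937988281, 20.523502349853516) (19.63238525390625, 47.190956115722656) slot cw 1.635085 fast 1.577085
  delta tool mm [  1.1  87.3 143.6]
R (500.92889404296875, -158.3742218017578) (19.051271438598633, 46.5009765625) slot cw 1.6324172 fast 1.5744172
  delta tool mm [-23.2 -90.2 143.5]
```

View pics/w5.png

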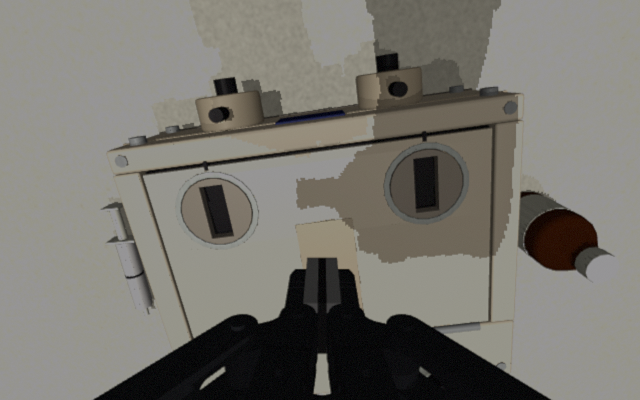

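Both slots, at (217,211) and (426,183), measure 1.57 to 1.58 rad, which is fully locked. The arm is clear and the other objects are undisturbed.

```bash
python3 -c "
from rig import ctrl
print(ctrl.job_done())"
```

```text
the job is handed in; nothing more can be done
None
```

Both fasteners are turned clockwise to their stops (measured at about 1.57 rad, locked). The panel is held down, the arm is clear, the bottle, jar and syringe were not touched, and the job was handed in at about 20 s.

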